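Post the finished order pad through the drop box's sprung flap

TASK

The finished order pad lies on the ledge of the counter drop box and has to go inside for the night. Slide the thumb bolt on top of the box out to the left, as far as it goes, to free the flap; push the pad through the sprung flap until it drops into the box and the flap has swung shut behind it; then slide the bolt fully home again. Do not disturb the other things on the table.

Things in the scene. Friction and masses are not known exactly. Their poses are not given: they have to be found in the camera images.
- drop_box: Grey sheet-steel drop box, screwed down: body 200 mm wide (y), 92 mm deep (x 0 to 92), 135 mm high, closed on top; inside 86 x 194 mm, floor at z = 4 mm. Origin: on the worktop (z = 0) under the middle of the slot, in the outer face of the front. x points through the slot into the box, y to the left as seen from the robot, z up.
- slot (a point): Middle of the slot's sill, in the outer face of the box's front (x = y = 0, z = 70 mm of the box). The slot is 194 mm wide (y), the full inside width of box and ledge, and 42 mm high (z 70 to 112 mm), filled by the flap. The sill ends at x = 3 mm; behind it nothing carries, so a thing pushed more than half way across it tips and drops in.
- ledge (a point): Middle of the top of the level ledge in front of the slot, flush with the sill (x = -50 mm, z = 70 mm of the box). The ledge is 200 mm wide and reaches out to x = -101 mm; lips 3 mm thick and 9 mm high run along its two short sides, the front edge is open.
- flap (a joint): Steel flap that fills the slot: leaf 190 x 38 mm, 2.5 mm thick, hung along its upper edge at x = 6.5 mm, z = 112 mm of the box. 0 = shut, hanging upright; it swings inwards and upwards to 1.25 rad. A weak spring (0.2 to 0.8 N at its lower edge) shuts it again. With the bolt home it gives less than 0.2 rad.
- bolt (a joint): Thumb bolt in a guide on top of the box: 0 = home (flap held), slides along the box's +y (left) to 0.030 m = fully out (flap free). It stays where it is left; moving it takes about 2 N.
- bolt_tab (a point): Middle of the top face of the bolt's black upright tab: 20 mm along x, 12 mm along y, standing 25 mm above the box's top (this point is at z = 160 mm, x = 21 mm of the box, and at y = 50 mm when home, 80 mm when fully out).
- order_pad: Flat stiff red order pad, 55 mm (its x) by 155 mm (its y) by 10 mm, 80 g; origin in the middle of its underside. At the start it lies on the ledge, its long side roughly along the slot but askew by up to 0.2 rad. It has to be pushed with its long side leading.
- pepper_shaker: Bystander: steel shaker, 58 mm across, 95 mm high, standing left of the box; origin in the middle of its underside.
- tape_roll: Bystander: roll of tape, 100 mm across, 18 mm high, lying to the right; origin in the middle of its underside.
- bench_scraper: Bystander: scraper with a wooden handle, 136 x 120 x 20 mm, lying to the left; origin in the middle of its underside.
- coin_dish: Bystander: white dish, 127 mm across, 37 mm high, to the left; origin in the middle of its underside.
- marker_blue: Bystander: marker pen, 135 mm long, lying to the left; origin in the middle of its underside.

How it is judged:
By the outcome, as a careful person would: the job done as asked, in the order asked, and still so for the second after the job is handed in, with the robot touching nothing.
It also fails if it takes over 54 s, if anything falls off the work surface, if the arm or the gripper's body presses on something with over 40 N, if the wrist force passes 120 N, or if a joint passes its speed limit or range.

ROBOT

A 6-joint arm with a two-finger parallel gripper is mounted at the origin on a cart in front of the work surface, level with it; the furniture and walls round the work are solid. World frame = base frame: x ahead of the robot, y to its left, z up, the work surface at z = 0. Lengths are in m, angles in rad, forces in N, time in s.
With the tool pointing down it reaches from about 0.375 to 0.9 m from the base axis. Payload 3.1 kg.
Tool frame: the origin (TCP) lies at the very end of the fingers, on their centre line; the grasp point (between the pads) lies 19 mm behind it; z points along the fingers, y is the line along which they close (so a half turn about z gives the same grasp; the last joint's range is limited). The gripper opens to 85 mm and grips with 20 to 120 N. Pads are 22 mm wide; open, the fingers measure 114 mm over their backs; the gripper's body (76 mm by 85 mm) begins 54 mm behind the grasp point. The pads swing forward as they close: fully open they stand 13 mm farther back than shut.
Start: joints at [0.97, 0.527, 1.433, -0, 1.181, -0.178], TCP at [0.256, 0.57, 0.231] pointing down, gripper open.
Joint ranges: [-3.08, 3.08], [-0.75, 2.2], [0.22, 2.44], [-1.43, 4.57], [0, 2.65], [-2.85, 2.85]. Speed limits (rad/s): [2.79, 2.79, 3.14, 3.14, 3.14, 3.14].

INTERFACE

Orientations are given as a rotation vector (axis times angle).
In Python, from cell import arm, vision gives the robot as it stands.
- The arm moves only by the tool step_arm, never from a script. Its argument "series" is a list of rows, each a list of 4 numbers: the shift along the tool's x, y, z in m, then the turn about the tool's z in degrees. In form: [[tx, ty, tz, roll], ...]. A call has 1 to 5 rows; each row is the pose to reach, as a shift and turn from the pose commanded when the call began, along the tool's axes at that moment; what a row does not reach only later rows make up. A row lasts 1/8 s, in which the tool goes at most 62.5 mm and 10.7 degrees, less where a joint would pass 70% of its speed; a pose out of reach is approached as far as the arm can. A call with a gripper value outside its range is refused whole. "claw" is the opening, from 0 (shut) to 1 (fully open), set as the call begins (left out, the last holds). The fingers move at their own pace and stop on an object; "force" is the grip in N (left out, the last holds). Time passes only in rows, so rows that repeat a pose let the fingers close. It gives the time, the measured TCP pose, the force, the opening and the grip force at its end, in the units of the state.
- arm.read_state(): the state, without advancing time (a new reading comes with each control period).
- vision.capture(name): name is "side" or "top" or "wrist"; returns a dict with "image" (480x640x3 uint8, blue, green, red), "fx", "fy", "cx", "cy" (pixels), "rvec" (rotation vector, rad) and "tvec" (3), from world to camera coordinates, as OpenCV has them. Camera axes: x right, y down, z forward; pixel columns grow to the right and rows downward; lengths in m; the calibration is good to about 2 mm. A picture is of the moment at which its call begins. There is no depth.
- arm.hand_in(): hands the job in; it is judged then, once.
The state is a dict: "t": time; "joints": joint angles; "qd": joint speeds; "joint_efforts": joint torques, N m; "tool_pos": TCP position; "eef_rot": TCP orientation; "wrist_force": force on the tool from outside, world axes, zero at the start; "ft_torque": the same for the moment, N m; "opening": opening from 0.0 (shut) to 1.0 (fully open); "grip_force": force on a finger pad.
Only numpy, scipy, OpenCV 4.12 (cv2) and the standard library are available. Lean on these libraries where they do the work, as an engineer would, in place of code of your own. Each camera call takes 0.05 s, during which the arm holds its last target. There are 200 camera calls.

## Working session

There is one attempt and no reset: what is moved stays moved. The work goes in short steps, Python scripts to look and compute and a tool call to move; the robot and the scene stay as the last step left them, time stands still between calls to the robot, and variables do not carry over. Pictures are saved under pics/ and viewed, at most 10 in all, crops included, and the job is handed in when it is done.

Besides the shell and the picture viewer there is one more tool, called after ">>>" by a JSON object that holds its "fn" and its "kwargs". step_arm: Moves the arm, as the interface text tells. Its arguments: {"type":"object","properties":{"series":{"type":"array"},"claw":{"type":"number"},"force":{"type":"number"}},"required":["series"]}

```bash
mkdir -p pics; python3 - <<'E'
from cell import arm, vision
import cv2,json,numpy as np
for n in("top","side"):
    c=vision.capture(n); cv2.imwrite(f"pics/{n}0.png",c["image"])
    print(n,{k:(np.round(v,4).tolist() if k!="image" else 0) for k,v in c.items()})
    json.dump({k:np.asarray(v).tolist() for k,v in c.items() if k!="image"},open(f"{n}.json","w"))
s=arm.read_state();print(s)
E
```

```text
top {'image': 0, 'fx': 488.6337, 'fy': 488.6337, 'cx': 320.5183, 'cy': 239.7576, 'rvec': [2.2114, -2.1647, 0.0488], 'tvec': [-0.0182, 0.4735, 1.3018]}
side {'image': 0, 'fx': 520.1454, 'fy': 520.1454, 'cx': 322.4238, 'cy': 237.2106, 'rvec': [2.1624, -0.7028, 0.342], 'tvec': [-0.3855, 0.2603, 1.0272]}
{'t': 0.1, 'joints': array([ 9.69497864e-01,  5.28363387e-01,  1.43377816e+00, -3.28854185e-05,
        1.18141664e+00, -1.78471504e-01]), 'qd': array([ 1.43777111e-03, -1.13989789e-03, -3.15583747e-03,  2.47546394e-05,
       -1.93236012e-04,  7.97340694e-04]), 'joint_efforts': array([-1.46494945e-04, -4.43303204e+01, -1.78585052e+01, -2.01376315e-04,
        3.88952132e-03, -8.65719016e-06]), 'tool_pos': array([0.25605368, 0.56942816, 0.23043624]), 'eef_rot': array([-6.59068102e-01, -3.07094590e+00,  2.87324853e-03]), 'wrist_force': array([ 0.51475024, -0.33486073, -0.58286843]), 'ft_torque': array([-0.02809694, -0.01725996, -0.0044406 ]), 'grip_force': 0.0, 'opening': 0.9952570451356363}
```

View pics/top0.png

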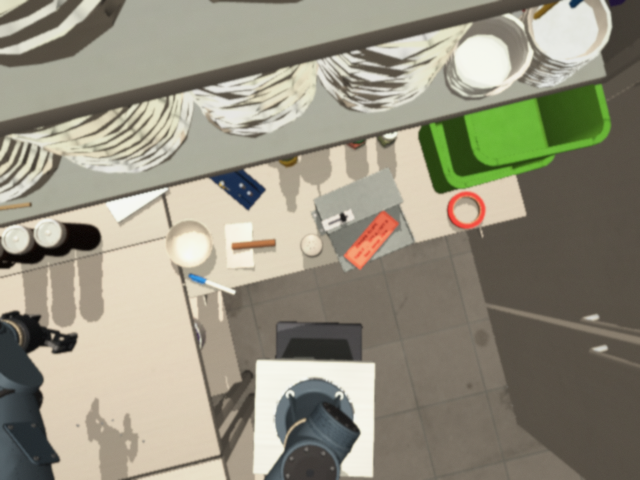

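View pics/side0.png

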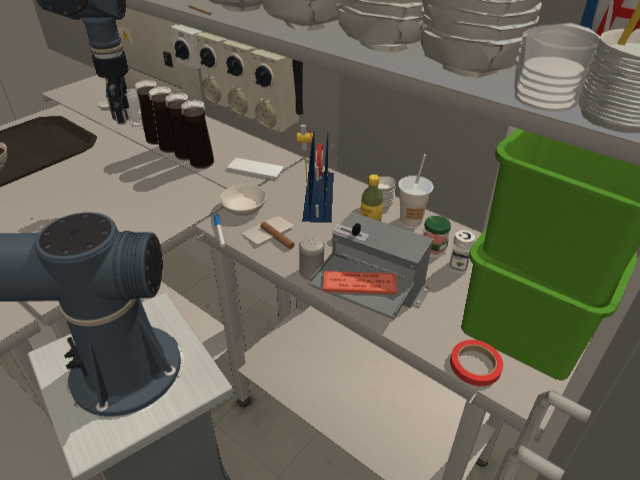

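The top view shows the box with its far top edge at about (316,205)–(390,170), the ledge below it, the red pad at (372,240) and the tape at (466,210). In the side view the tab is at about (356,230) and the pad at (360,282). I'll take enlarged crops next.

```bash
python3 - <<'E'
import cv2
a=cv2.imread("pics/top0.png")[160:280,290:430];b=cv2.imread("pics/side0.png")[205:325,290:440]
cv2.imwrite("pics/tz.png",cv2.resize(a,None,fx=5,fy=5,interpolation=cv2.INTER_CUBIC))
cv2.imwrite("pics/sz.png",cv2.resize(b,None,fx=5,fy=5,interpolation=cv2.INTER_CUBIC))
E
```

```text
(no output)
```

View pics/tz.png

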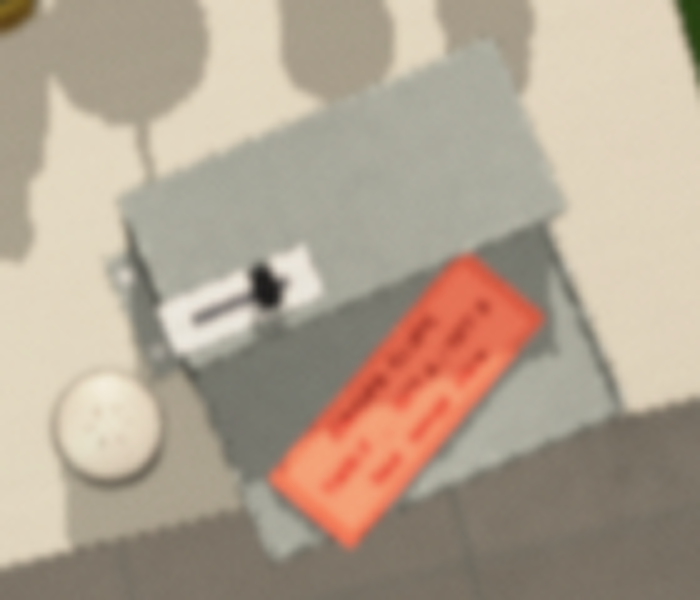

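View pics/sz.png

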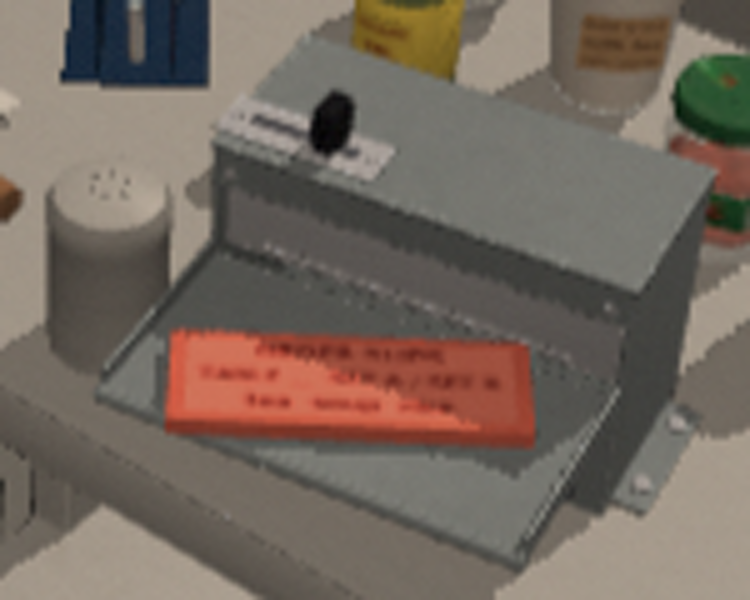

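Box corners, in crop pixels (×5):
- **Top crop:** (120,203), (490,38), (565,210), (188,362). Ledge (280,560), (620,410). Pad (270,480), (350,548), (545,318), (465,254). Tab about (265,272).
- **Side crop:** top (215,143), (312,38), (715,178), (638,293). Ledge (98,395), (520,568). Pad top (172,332), (530,347), (533,433), (166,420).

```bash
cat > h.py <<'E'
import numpy as np,cv2,json
from scipy.optimize import least_squares
from scipy.spatial.transform import Rotation as R
C={n:json.load(open(n+".json")) for n in("top","side")}
def proj(n,P,c=None):
    c=c or C[n];K=np.array([[c["fx"],0,c["cx"]],[0,c["fy"],c["cy"]],[0,0,1]])
    return cv2.projectPoints(np.asarray(P,float).reshape(-1,3),np.array(c["rvec"]),np.array(c["tvec"]),K,None)[0][:,0]
def z(p,o): return (np.array(p,float)+.5)/5-.5+np.array(o)
def w(p,P):
    P=np.array(P,float);c,s=np.cos(p[2]),np.sin(p[2])
    return P@np.array([[c,s,0],[-s,c,0],[0,0,1]])+[p[0],p[1],0]
def fit(P,obs,p0):
    f=lambda p:np.concatenate([(proj(n,w(p,P))-o).ravel() for n,o in obs.items()])
    r=least_squares(f,p0,loss="soft_l1");return r.x,np.round(f(r.x),1)
E
python3 - <<'E'
from h import *
T=(290,160);S=(290,205)
B=np.array([[92,100,135],[92,-100,135],[0,-100,135],[0,100,135],[-101,100,70],[-101,-100,70]])/1e3
ot=z([(120,203),(490,38),(565,210),(188,362),(280,560),(620,410)],T)
os=z([(312,38),(715,178),(638,293),(215,143),(98,395),(520,568)],S)
b,r=fit(B,{"top":ot,"side":os},[.6,-.05,-.4]);print("box",b,r)
for n,o in(("top",ot),("side",os)): print(n,fit(B,{n:o},b)[0])
P=np.array([[.0275,.0775,.08],[-.0275,.0775,.08],[-.0275,-.0775,.08],[.0275,-.0775,.08]])
pt=z([(270,480),(350,548),(545,318),(465,254)],T);ps=z([(172,332),(166,420),(533,433),(530,347)],S)
p,r=fit(P,{"top":pt,"side":ps},[.5,-.05,-.4]);print("pad",p,r)
d=p-b;c,s=np.cos(b[2]),np.sin(b[2]);print("pad in box",c*d[0]+s*d[1],-s*d[0]+c*d[1],d[2])
print("tab",w(b,[[.021,.05,.16]]),(proj("top",w(b,[[.021,.05,.16]]))-T)*5+2,(proj("side",w(b,[[.021,.05,.16]]))-S)*5+2)
from cell import arm
st=arm.read_state();M=R.from_rotvec(st["eef_rot"]).as_matrix();print(M)
np.save("box.npy",b)
c={k:v for k,v in __import__("cell").vision.capture("wrist").items()}
print(np.round(c["rvec"],3),np.round(c["tvec"],3))
E
```

```text
box [ 0.52363317 -0.11865258  0.42032546] [-0.2 -1.2  0.8  0.3  0.7  0.2  0.8  1.5 -2.4 -0.2  1.3 -0.5 -0.8 -0.1
  0.2 -0.8 -0.2  0.6 -0.6  0.3 -0.4 -1.3  0.7 -1.1]
top [ 0.52337665 -0.117726    0.42648019]
side [ 0.52314765 -0.11984564  0.41331198]
pad [ 0.47413779 -0.13770005  0.88509195] [-0.5 -0.3  0.   0.2  0.3 -0.  -0.2 -1.1 -0.2  0.  -0.3  0.2  0.5  0.8
 -0.4 -0. ]
pad in box -0.05295958147833786 0.0028074599893825325 0.4647664917085983
tab [[ 0.52240237 -0.06443556  0.16      ]] [[271.33164107 284.96743441]] [[337.43366188 109.13588149]]
[[-9.11937533e-01  4.10327619e-01 -1.08684154e-03]
 [ 4.10328935e-01  9.11936117e-01 -1.63799334e-03]
 [ 3.19016151e-04 -1.93971013e-03 -9.99998068e-01]]
[-2.394 -1.55  -0.256] [-0.624 -0.042  0.382]
```

>>> {"fn": "step_arm", "kwargs": {"series": [[-0.0335, -0.0312, 0.001, 0], [-0.067, -0.0625, 0.002, 0], [-0.1005, -0.0937, 0.003, 0], [-0.134, -0.125, 0.004, 0], [-0.1675, -0.1562, 0.005, 0]], "claw": 0.4, "force": 30}}

```text
t: 0.78
tool_pos: [0.3454, 0.3574, 0.2262]
eef_rot: [0.659, 3.072, -0.0]
wrist_force: [0.2, -0.2, -0.6]
opening: 0.397
grip_force: 0.0
```

>>> {"fn": "step_arm", "kwargs": {"series": [[-0.0335, -0.0312, 0.001, 0], [-0.067, -0.0625, 0.002, 0], [-0.1005, -0.0937, 0.003, 0], [-0.134, -0.125, 0.004, 0], [-0.1675, -0.1562, 0.005, 0]]}}

```text
t: 1.4
tool_pos: [0.4341, 0.1462, 0.2212]
eef_rot: [-0.659, -3.072, -0.0]
wrist_force: [0.6, -0.6, 0.9]
opening: 0.407
grip_force: 0.0
```

```bash
python3 - <<'E'
from h import *
# shelf edge by plane intersection, bottom front edge guesses
def ray(n,u):
    c=C[n];Rm=R.from_rotvec(c["rvec"]).as_matrix();d=Rm.T@[(u[0]-c["cx"])/c["fx"],(u[1]-c["cy"])/c["fy"],1];return -Rm.T@np.array(c["tvec"]),d
nn=[]
for n,a,b in(("top",(0,215),(600,82)),("side",(215,15),(510,125))):
    o,d1=ray(n,a);_,d2=ray(n,b);m=np.cross(d1,d2);m/=np.linalg.norm(m);nn.append((m,m@o));print(n,o)
A=np.array([nn[0][0],nn[1][0],[0,1,0]])
for y in(-.3,-.1,.1): print(np.linalg.solve(A,[nn[0][1],nn[1][1],y]))
E
```

```text
top [ 0.40132229 -0.02288822  1.32573199]
side [-0.06646376 -0.7375795   0.85030583]
[ 0.70005176 -0.3         0.43001214]
[ 0.64796678 -0.1         0.44224891]
[0.59588179 0.1        0.45448568]
```

>>> {"fn": "step_arm", "kwargs": {"series": [[-0.0335, -0.0312, 0.001, 0], [-0.067, -0.0625, 0.002, 0], [-0.1005, -0.0937, 0.003, 0], [-0.134, -0.125, 0.004, 0], [-0.1675, -0.1562, 0.005, 0]]}}

```text
t: 2.02
tool_pos: [0.5227, -0.065, 0.2161]
eef_rot: [-0.66, -3.071, -0.0]
wrist_force: [0.2, -0.8, -0.5]
opening: 0.398
grip_force: 0.0
```

>>> {"fn": "step_arm", "kwargs": {"series": [[0, 0, 0, -10], [0, 0, 0, -20], [0, 0, 0, -30], [0, 0, 0, -39], [0, 0, 0, -48.2]]}}

```text
t: 2.65
tool_pos: [0.5222, -0.0635, 0.2161]
eef_rot: [0.66, -3.071, -0.0]
wrist_force: [-0.5, 0.3, -0.7]
opening: 0.401
grip_force: 0.0
```

```bash
cat >> h.py <<'E'
def tobox(P):
    b=np.load("box.npy");c,s=np.cos(b[2]),np.sin(b[2]);d=np.array(P)-[b[0],b[1],0];return np.array([c*d[0]+s*d[1],-s*d[0]+c*d[1],d[2]])
def report():
    from cell import arm
    st=arm.read_state();M=R.from_rotvec(st["eef_rot"]).as_matrix();b=np.load("box.npy")
    print("tcp in box mm",np.round(1e3*tobox(st["tool_pos"]),1),"tooly-boxy deg",round(np.degrees(np.arctan2(M[1,1],M[0,1])-b[2])-90,2),np.round(st["joints"],2),np.round(st["wrist_force"],1),round(st["t"],2))
E
python3 - <<'E'
from h import *
from cell import vision
report()
c=vision.capture("wrist")
im=c["image"].copy()
b=np.load("box.npy")
for P,col in(([.021,.05,.16],(0,255,0)),([.092,.1,.135],(255,0,0)),([0,.1,.135],(255,0,0)),([0,-.1,.135],(255,0,0)),([.011,.044,.16],(0,255,255)),([.031,.056,.16],(0,255,255))):
    u=proj("",w(b,[P]),c)[0]; print(u); cv2.circle(im,(int(u[0]),int(u[1])),3,col,-1)
cv2.imwrite("pics/w1.png",im)
E
```

```text
tcp in box mm [ 21.2  50.9 216.1] tooly-boxy deg 0.19 [-0.33  0.42  1.7   0.    1.03 -2.33] [-0.5  0.3 -0.7] 2.65
[323.33622605 267.89880569]
[397.39865223 350.82317937]
[407.13548916 219.52629548]
[ 72.75570073 218.35332636]
[312.39620154 250.97495272]
[333.95171057 284.32060613]
```

View pics/w1.png

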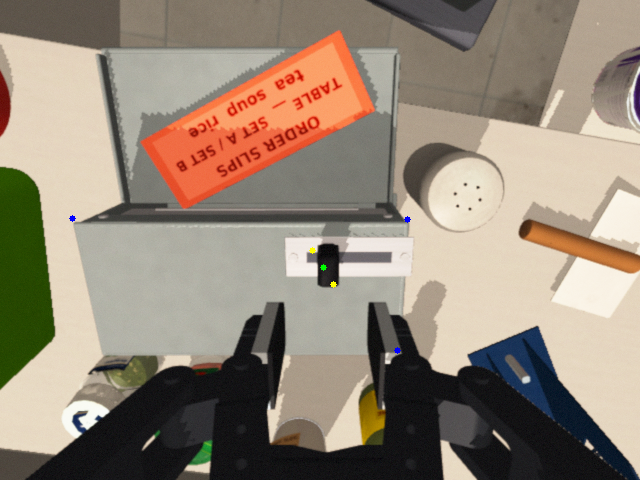

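The wrist view shows the tab at (328,266), within a few pixels of the prediction. The box edge sits about 2 mm deeper in x than fitted. The pad is clear and askew, with its left end towards the robot. I'll descend round the tab, grip it and slide.

>>> {"fn": "step_arm", "kwargs": {"series": [[-0.002, 0, 0.025, 0], [-0.002, 0, 0.05, 0], [-0.002, 0, 0.073, 0], [-0.002, 0, 0.073, 0]]}}

```text
t: 3.2
tool_pos: [0.5228, -0.0623, 0.1417]
eef_rot: [0.649, -3.07, -0.004]
wrist_force: [0.1, -0.2, 0.1]
opening: 0.399
grip_force: 0.0
```

>>> {"fn": "step_arm", "kwargs": {"series": [[0, 0, 0, 0], [0, 0, 0, 0], [0, 0, 0, 0], [0, 0, 0, 0], [0, 0, 0, 0]], "claw": 0.0, "force": 25}}

```text
t: 3.82
tool_pos: [0.5248, -0.0628, 0.1441]
eef_rot: [-0.652, 3.072, -0.001]
wrist_force: [0.0, 1.5, 5.9]
opening: 0.131
grip_force: 29.3
```

>>> {"fn": "step_arm", "kwargs": {"series": [[0, 0.007, 0, 0], [0, 0.014, 0, 0], [0, 0.021, 0, 0], [0, 0.027, 0, 0], [0, 0.027, 0, 0]]}}

```text
t: 4.45
tool_pos: [0.5134, -0.0379, 0.1441]
eef_rot: [-0.653, 3.072, -0.001]
wrist_force: [-1.4, -1.4, 7.0]
opening: 0.131
grip_force: 29.5
```

```bash
python3 - <<'E'
from h import *
b=np.load("box.npy");b[:2]+=.002*np.array([np.cos(b[2]),np.sin(b[2])]);np.save("box.npy",b)
report()
E
```

```text
tcp in box mm [ 21.6  77.9 144.1] tooly-boxy deg -0.08 [-0.29  0.51  1.79 -0.    0.84 -2.28] [-1.4 -1.4  7. ] 4.45
```

>>> {"fn": "step_arm", "kwargs": {"series": [[0, 0.002, -0.001, 0], [0, 0.004, -0.001, 0], [0, 0.006, -0.001, 0], [0, 0.006, -0.001, 0]]}}

```text
t: 4.95
tool_pos: [0.5126, -0.0358, 0.1442]
eef_rot: [-0.655, 3.07, -0.011]
wrist_force: [1.9, -10.5, -5.1]
opening: 0.133
grip_force: 28.1
```

```bash
python3 - <<'E'
from h import *
report()
from cell import vision
c=vision.capture("wrist");cv2.imwrite("pics/w2.png",c["image"])
E
```

```text
tcp in box mm [ 21.7  80.1 144.2] tooly-boxy deg -0.0 [-0.28  0.51  1.8  -0.01  0.83 -2.27] [  1.9 -10.5  -5.1] 4.95
```

The bolt is at its stop: TCP y = 80.1 mm in the box frame, with 10 N of reaction. I'll relax, release, lift, and go behind the pad.

>>> {"fn": "step_arm", "kwargs": {"series": [[0, -0.0035, 0, 0], [0, -0.0035, 0, 0], [0, -0.0035, 0, 0]], "claw": 0.4}}

```text
t: 5.38
tool_pos: [0.5117, -0.0353, 0.1442]
eef_rot: [0.652, -3.072, -0.001]
wrist_force: [0.2, 0.1, 0.1]
opening: 0.406
grip_force: 0.0
```

>>> {"fn": "step_arm", "kwargs": {"series": [[0, 0, -0.025, 0], [0, 0, -0.05, 0], [0.04, -0.015, -0.05, 0], [0.08, -0.03, -0.05, 0], [0.12, -0.045, -0.05, 0]]}}

```text
t: 6.0
tool_pos: [0.4199, -0.1258, 0.1945]
eef_rot: [-0.654, 3.072, 0.0]
wrist_force: [0.3, -1.7, -0.0]
opening: 0.4
grip_force: 0.0
```

>>> {"fn": "step_arm", "kwargs": {"series": [[0.042, -0.015, 0, 0], [0.042, -0.015, 0, 0]], "claw": 0.5}}

```text
t: 6.25
tool_pos: [0.3868, -0.1572, 0.1943]
eef_rot: [0.646, -3.074, -0.002]
wrist_force: [0.2, 0.6, 0.2]
opening: 0.498
grip_force: 0.0
```

```bash
python3 - <<'E'
from h import *
report()
from cell import vision
c=vision.capture("wrist");cv2.imwrite("pics/w3.png",c["image"])
E
```

```text
tcp in box mm [-142.6   20.6  194.3] tooly-boxy deg -0.36 [-0.66  0.31  1.97  0.    0.86 -2.64] [0.2 0.6 0.2] 6.25
```

View pics/w3.png

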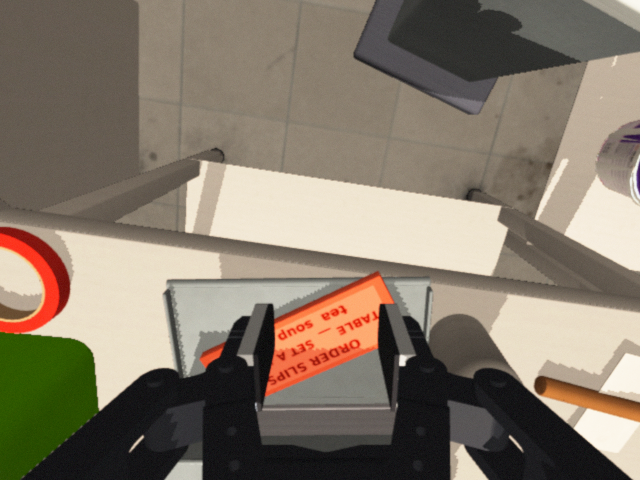

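The wrist view shows the pad's near left corner at (380,275), close to the ledge's front edge at v ≈ 278. The fingers hang off the front of the ledge, so I'll descend and push to square the pad.

>>> {"fn": "step_arm", "kwargs": {"series": [[0, 0, 0.04, 0], [0, 0, 0.08, 0], [0, 0, 0.121, 0], [0, 0, 0.121, 0]]}}

```text
t: 6.8
tool_pos: [0.3878, -0.1545, 0.0712]
eef_rot: [0.654, -3.069, -0.008]
wrist_force: [1.0, 0.1, 0.1]
opening: 0.504
grip_force: 0.0
```

>>> {"fn": "step_arm", "kwargs": {"series": [[-0.01, 0, 0, 0], [-0.02, 0, 0, 0], [-0.03, 0, 0, 0], [-0.04, 0, 0, 0], [-0.045, 0, 0, 0]]}}

```text
t: 7.42
tool_pos: [0.4306, -0.1379, 0.0737]
eef_rot: [-0.654, 3.072, -0.001]
wrist_force: [-0.6, -0.4, -0.8]
opening: 0.502
grip_force: 0.2
```

```bash
cat >> h.py <<'E'
def red(name,zp=.08):
    from cell import vision
    c=vision.capture(name);im=c["image"];hsv=cv2.cvtColor(im,cv2.COLOR_BGR2HSV)
    m=((hsv[...,0]<12)|(hsv[...,0]>172))&(hsv[...,1]>110)&(hsv[...,2]>90);m=m.astype(np.uint8)
    cs=[k for k in cv2.findContours(m,cv2.RETR_EXTERNAL,cv2.CHAIN_APPROX_NONE)[0] if cv2.contourArea(k)>150]
    K=np.array([[c["fx"],0,c["cx"]],[0,c["fy"],c["cy"]],[0,0,1]]);Rm=cv2.Rodrigues(np.array(c["rvec"],float))[0];o=-Rm.T@c["tvec"]
    for k in cs:
        d=np.c_[cv2.undistortPoints(k.astype(float),K,None)[:,0],np.ones(len(k))]@Rm
        P=o+d*((zp-o[2])/d[:,2])[:,None];Q=np.array([tobox(p) for p in P])[:,:2]*1e3
        r=cv2.minAreaRect(Q.astype(np.float32));print(name,np.round(cv2.boxPoints(r)).tolist(),"area",cv2.contourArea(k))
    return im
E
python3 - <<'E'
from h import *
report();cv2.imwrite("pics/w4.png",red("wrist"));red("side")
E
```

```text
tcp in box mm [-94.8  20.4  73.7] tooly-boxy deg -0.06 [-0.56  0.59  1.99 -0.    0.56 -2.55] [-0.6 -0.4 -0.8] 7.42
wrist [[-38.0, -53.0], [-13.0, -56.0], [-11.0, -38.0], [-36.0, -35.0]] area 881.0
wrist [[-89.0, 46.0], [-79.0, -15.0], [-26.0, -7.0], [-35.0, 54.0]] area 11273.5
wrist [[-96.0, 65.0], [-94.0, 60.0], [-75.0, 68.0], [-77.0, 73.0]] area 407.0
side [[-193.0, -235.0], [-185.0, -326.0], [-82.0, -317.0], [-90.0, -225.0]] area 1824.0
side [[-77.0, -8.0], [-55.0, -83.0], [6.0, -66.0], [-15.0, 10.0]] area 594.0
side [[-95.0, 38.0], [-80.0, 12.0], [-29.0, 40.0], [-43.0, 66.0]] area 193.0
side [[2062.0, -246.0], [2069.0, -347.0], [2647.0, -308.0], [2640.0, -207.0]] area 265.5
```

>>> {"fn": "step_arm", "kwargs": {"series": [[-0.004, 0, 0, 0], [-0.008, 0, 0, 0], [-0.012, 0, 0, 0], [-0.015, 0, 0, 0], [-0.015, 0, 0, 0]]}}

```text
t: 8.15
tool_pos: [0.4437, -0.1321, 0.0733]
eef_rot: [-0.653, 3.073, -0.0]
wrist_force: [0.4, 0.0, 0.2]
opening: 0.5
grip_force: 0.0
```

```bash
python3 - <<'E'
from h import *
report();cv2.imwrite("pics/w5.png",red("wrist"))
E
```

```text
tcp in box mm [-80.4  20.4  73.3] tooly-boxy deg -0.1 [-0.53  0.6   1.97  0.    0.58 -2.52] [0.4 0.  0.2] 8.15
wrist [[-24.0, -53.0], [1.0, -56.0], [2.0, -38.0], [-22.0, -35.0]] area 886.0
wrist [[-65.0, -65.0], [-44.0, -89.0], [-36.0, -82.0], [-57.0, -58.0]] area 946.0
wrist [[-63.0, -30.0], [-61.0, -42.0], [-57.0, -41.0], [-59.0, -29.0]] area 169.5
wrist [[-75.0, 45.0], [-66.0, -16.0], [-12.0, -7.0], [-21.0, 54.0]] area 11867.0
wrist [[-80.0, 66.0], [-77.0, 61.0], [-61.0, 67.0], [-64.0, 73.0]] area 375.0
```

View pics/w5.png

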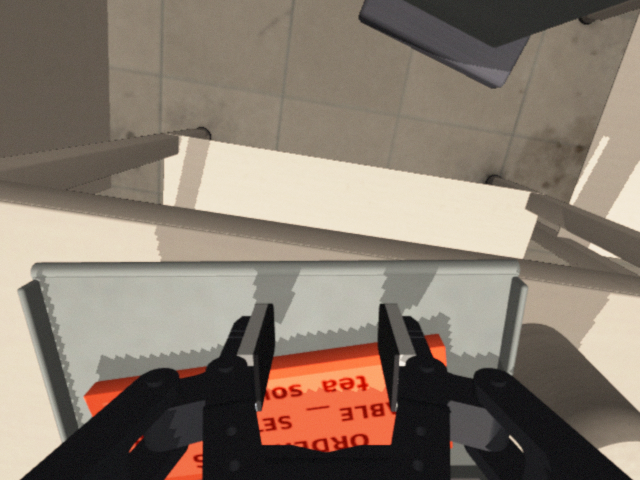

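The pad's near edge runs from (90,385) to (440,340), so it is still about 0.13 rad askew with the left end towards the robot. I'll back off, shift 18 mm left and push only the left end.

>>> {"fn": "step_arm", "kwargs": {"series": [[0.01, 0, 0, 0], [0.01, 0.009, 0, 0], [0.01, 0.018, 0, 0], [0, 0.018, 0, 0], [-0.004, 0.018, 0, 0]]}}

```text
t: 8.82
tool_pos: [0.4409, -0.1138, 0.0734]
eef_rot: [-0.654, 3.072, -0.001]
wrist_force: [-0.7, 0.8, 0.6]
opening: 0.5
grip_force: 0.1
```

>>> {"fn": "step_arm", "kwargs": {"series": [[-0.002, 0, 0, 0], [-0.004, 0, 0, 0], [-0.006, 0, 0, 0], [-0.008, 0, 0, 0], [-0.008, 0, 0, 0]]}}

```text
t: 9.45
tool_pos: [0.4473, -0.1108, 0.0733]
eef_rot: [-0.652, 3.073, -0.0]
wrist_force: [-0.3, 0.0, -0.7]
opening: 0.498
grip_force: 0.0
```

```bash
python3 - <<'E'
from h import *
report();cv2.imwrite("pics/w6.png",red("wrist"))
E
```

```text
tcp in box mm [-68.5  38.3  73.3] tooly-boxy deg -0.11 [-0.49  0.6   1.97  0.    0.57 -2.48] [-0.3  0.  -0.7] 9.45
wrist [[-12.0, -28.0], [1.0, -29.0], [2.0, -19.0], [-11.0, -17.0]] area 307.5
wrist [[-90.0, -20.0], [-43.0, -103.0], [-8.0, -83.0], [-55.0, -0.0]] area 8239.5
wrist [[-64.0, 68.0], [-61.0, 7.0], [-3.0, 9.0], [-5.0, 70.0]] area 12641.0
```

View pics/w6.png

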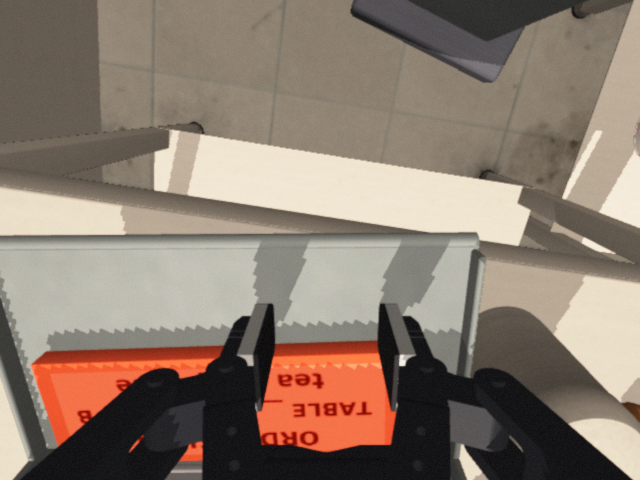

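The near edge now runs (35,355)–(385,342), so the pad is nearly square. I'll centre the gripper on the pad and push through.

>>> {"fn": "step_arm", "kwargs": {"series": [[0.01, 0, 0, 0], [0.01, -0.025, 0, 0], [0.01, -0.05, 0, 0], [0.002, -0.05, 0, 0], [-0.006, -0.05, 0, 0]]}}

```text
t: 10.12
tool_pos: [0.472, -0.1532, 0.0731]
eef_rot: [0.651, -3.072, -0.002]
wrist_force: [-0.2, -0.7, 0.0]
opening: 0.497
grip_force: 0.4
```

>>> {"fn": "step_arm", "kwargs": {"series": [[-0.006, 0, 0, 0], [-0.012, 0, 0, 0], [-0.018, 0, 0, 0], [-0.022, 0, 0, 0], [-0.022, 0, 0, 0]]}}

```text
t: 10.75
tool_pos: [0.4934, -0.1449, 0.0733]
eef_rot: [-0.653, 3.072, -0.0]
wrist_force: [0.4, -0.1, -0.1]
opening: 0.502
grip_force: 0.0
```

```bash
python3 - <<'E'
from h import *
report();cv2.imwrite("pics/w7.png",red("wrist"));cv2.imwrite("pics/s7.png",red("side"))
E
```

```text
tcp in box mm [-40.3 -11.6  73.3] tooly-boxy deg -0.09 [-0.5   0.63  1.84  0.    0.67 -2.49] [ 0.4 -0.1 -0.1] 10.75
wrist [[18.0, 44.0], [25.0, 44.0], [25.0, 54.0], [18.0, 54.0]] area 177.0
wrist [[17.0, -76.0], [27.0, -77.0], [27.0, -68.0], [18.0, -67.0]] area 216.0
wrist [[-35.0, -53.0], [-34.0, -85.0], [-16.0, -84.0], [-17.0, -52.0]] area 1952.0
wrist [[-35.0, 30.0], [-15.0, 30.0], [-15.0, 71.0], [-35.0, 71.0]] area 2803.5
wrist [[-35.0, 19.0], [-34.0, -42.0], [25.0, -42.0], [24.0, 20.0]] area 12768.5
side [[-193.0, -235.0], [-185.0, -326.0], [-82.0, -317.0], [-90.0, -225.0]] area 1824.0
side [[-37.0, -38.0], [-37.0, -86.0], [26.0, -85.0], [26.0, -37.0]] area 357.5
side [[-48.0, 2.0], [-34.0, -27.0], [30.0, 5.0], [15.0, 34.0]] area 235.5
side [[2062.0, -246.0], [2069.0, -347.0], [2647.0, -308.0], [2640.0, -207.0]] area 265.0
```

Pad is square with its near edge at x ≈ -35 mm. I'll continue pushing.

>>> {"fn": "step_arm", "kwargs": {"series": [[-0.006, 0, 0, 0], [-0.012, 0, 0, 0], [-0.018, 0, 0, 0], [-0.024, 0, 0, 0], [-0.026, 0, 0, 0]]}}

```text
t: 11.48
tool_pos: [0.5178, -0.1344, 0.0734]
eef_rot: [-0.653, 3.072, -0.001]
wrist_force: [-0.2, -0.0, 0.2]
opening: 0.502
grip_force: 0.0
```

```bash
python3 - <<'E'
from h import *
report();cv2.imwrite("pics/w8.png",red("wrist"));cv2.imwrite("pics/s8.png",red("side"))
E
```

```text
tcp in box mm [-13.8 -11.9  73.4] tooly-boxy deg -0.09 [-0.46  0.65  1.79  0.    0.7  -2.45] [-0.2 -0.   0.2] 11.47
wrist [[-3.0, -75.0], [-0.0, -75.0], [-0.0, -55.0], [-3.0, -55.0]] area 240.0
wrist [[-3.0, -33.0], [-1.0, -33.0], [-1.0, 10.0], [-3.0, 10.0]] area 525.0
wrist [[-4.0, 32.0], [-1.0, 32.0], [-1.0, 60.0], [-4.0, 60.0]] area 299.0
side [[-193.0, -235.0], [-185.0, -326.0], [-82.0, -317.0], [-90.0, -225.0]] area 1822.5
side [[2062.0, -246.0], [2069.0, -347.0], [2647.0, -308.0], [2640.0, -207.0]] area 264.5
```

>>> {"fn": "step_arm", "kwargs": {"series": [[-0.002, 0, 0, 0], [-0.002, 0, 0, 0], [0.03, 0, 0, 0], [0.06, 0, 0, 0], [0.06, 0, 0, 0]]}}

```text
t: 12.2
tool_pos: [0.4602, -0.159, 0.0732]
eef_rot: [0.648, -3.073, -0.002]
wrist_force: [1.1, -0.0, -0.1]
opening: 0.505
grip_force: 0.0
```

```bash
python3 - <<'E'
from h import *
report();a=red("wrist");b=red("side")
cv2.imwrite("pics/m9.png",np.hstack([cv2.resize(a,(400,300)),cv2.resize(b[190:340,260:460],(400,300))]))
E
```

```text
tcp in box mm [-76.4 -10.9  73.2] tooly-boxy deg -0.25 [-0.56  0.61  1.9   0.    0.62 -2.55] [ 1.1 -0.  -0.1] 12.2
side [[-193.0, -235.0], [-185.0, -326.0], [-82.0, -317.0], [-90.0, -225.0]] area 1822.5
side [[2062.0, -246.0], [2069.0, -347.0], [2647.0, -308.0], [2640.0, -207.0]] area 264.5
```

View pics/m9.png

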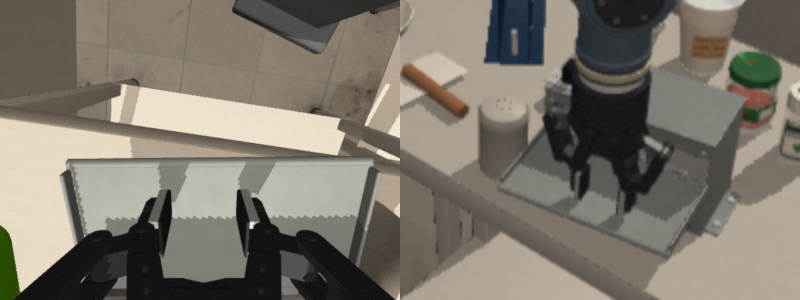

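The ledge is empty and the pad is inside. I'll lift, return to the tab (opening 0.4), grip, and look at the flap before sliding home.

>>> {"fn": "step_arm", "kwargs": {"series": [[0, 0, -0.05, 0], [0, 0, -0.1, 0], [0, 0, -0.121, 0], [-0.035, 0.03, -0.121, 0], [-0.07, 0.06, -0.121, 0]], "claw": 0.4}}

```text
t: 12.92
tool_pos: [0.5035, -0.0748, 0.1953]
eef_rot: [-0.65, 3.07, -0.003]
wrist_force: [0.9, -1.1, -1.0]
opening: 0.4
grip_force: 0.0
```

>>> {"fn": "step_arm", "kwargs": {"series": [[-0.028, 0.031, 0, 0], [-0.028, 0.031, 0, 0]]}}

```text
t: 13.18
tool_pos: [0.516, -0.033, 0.1946]
eef_rot: [-0.66, 3.07, -0.0]
wrist_force: [0.2, -1.2, -0.2]
opening: 0.399
grip_force: 0.0
```

```bash
python3 - <<'E'
from h import *
report();a=red("wrist");b=red("side")
cv2.imwrite("pics/m10.png",np.hstack([cv2.resize(a,(400,300)),cv2.resize(b[215:305,310:430],(400,300),interpolation=cv2.INTER_CUBIC)]))
E
```

```text
tcp in box mm [ 26.   81.3 194.6] tooly-boxy deg 0.2 [-0.28  0.43  1.74  0.    0.96 -2.28] [ 0.2 -1.2 -0.2] 13.18
wrist [[1.0, 72.0], [2.0, -73.0], [4.0, -73.0], [4.0, 72.0]] area 851.0
side [[-199.0, -245.0], [-176.0, -333.0], [-76.0, -307.0], [-99.0, -219.0]] area 1812.5
side [[2062.0, -246.0], [2069.0, -347.0], [2647.0, -308.0], [2640.0, -207.0]] area 266.5
```

View pics/m10.png

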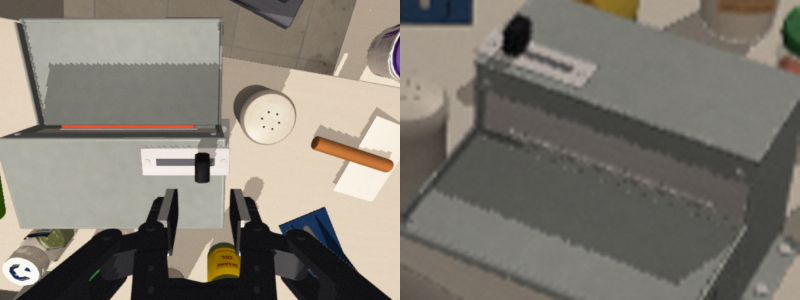

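The right half shows the flap hanging in the slot and the bolt out. The left half shows a thin red strip at about (62–195,127) in the gap under the flap. I need to find numerically whether that is the pad inside, and at what height, and whether the flap is shut.

```bash
python3 - <<'E'
from h import *
from cell import vision
for zp in(.01,.03,.045,.059,.07,.08): print(zp);red("wrist",zp)
c=vision.capture("wrist");Rm=cv2.Rodrigues(np.array(c["rvec"],float))[0];print("cam in box",tobox(-Rm.T@np.array(c["tvec"])))
b=np.load("box.npy");s0=cv2.imread("pics/side0.png").astype(int);s1=vision.capture("side")["image"].astype(int)
for z_ in(.074,.08,.09,.10,.108):
    u=np.round(proj("side",w(b,[[.005,y,z_] for y in(-.09,-.06,-.03,0,.03,.06,.09)]))).astype(int)
    print(z_,[ (s0[v,x].tolist(),s1[v,x].tolist()) for x,v in u[::2]])
E
```

```text
0.01
wrist [[17.0, 69.0], [18.0, -115.0], [23.0, -115.0], [21.0, 69.0]] area 937.0
0.03
wrist [[12.0, 70.0], [13.0, -103.0], [18.0, -103.0], [17.0, 70.0]] area 960.5
0.045
wrist [[9.0, 70.0], [10.0, -94.0], [14.0, -94.0], [13.0, 70.0]] area 925.0
0.059
wrist [[5.0, 70.0], [6.0, -85.0], [10.0, -85.0], [9.0, 70.0]] area 943.0
0.07
wrist [[3.0, 71.0], [4.0, -79.0], [8.0, -79.0], [7.0, 71.0]] area 937.5
0.08
wrist [[0.0, 71.0], [1.0, -73.0], [5.0, -73.0], [4.0, 71.0]] area 922.5
cam in box [-0.06141111  0.07920978  0.33783967]
0.074 [([74, 80, 78], [79, 83, 84]), ([75, 80, 92], [85, 88, 88]), ([78, 83, 82], [82, 85, 86]), ([58, 59, 61], [60, 64, 64])]
0.08 [([77, 81, 84], [82, 86, 90]), ([91, 94, 101], [97, 101, 106]), ([93, 97, 102], [98, 102, 108]), ([78, 82, 86], [82, 87, 91])]
0.09 [([78, 80, 85], [80, 83, 88]), ([78, 83, 87], [86, 89, 93]), ([82, 85, 90], [85, 88, 92]), ([82, 85, 89], [84, 87, 93])]
0.1 [([79, 83, 87], [83, 86, 92]), ([81, 85, 90], [85, 89, 94]), ([81, 84, 88], [86, 89, 94]), ([80, 84, 88], [86, 90, 96])]
0.108 [([77, 80, 84], [81, 85, 88]), ([69, 70, 74], [73, 76, 79]), ([71, 74, 76], [75, 79, 81]), ([80, 84, 88], [84, 87, 92])]
```

The strip is 155 mm wide at z = 59 mm and x = 5–10 mm. So the pad stands on edge inside the box, below the sill, and the flap looks as it did at the start (shut). Now the bolt goes home.

>>> {"fn": "step_arm", "kwargs": {"series": [[0, 0, 0, 0], [0, 0, 0.025, 0], [0, 0, 0.049, 0], [0, 0, 0.049, 0]]}}

```text
t: 14.18
tool_pos: [0.5131, -0.0356, 0.144]
eef_rot: [0.651, -3.07, -0.003]
wrist_force: [0.2, -1.0, -0.0]
opening: 0.4
grip_force: 0.0
```

>>> {"fn": "step_arm", "kwargs": {"series": [[0, 0, 0, 0], [0, 0, 0, 0], [0, 0, 0, 0], [0, 0, 0, 0]], "claw": 0.0, "force": 25}}

```text
t: 14.68
tool_pos: [0.5151, -0.0361, 0.1461]
eef_rot: [-0.652, 3.071, -0.001]
wrist_force: [-0.5, -0.9, 3.6]
opening: 0.129
grip_force: 28.7
```

>>> {"fn": "step_arm", "kwargs": {"series": [[0, -0.008, 0, 0], [0, -0.016, 0, 0], [0, -0.023, 0, 0], [0, -0.028, 0, 0], [0, -0.028, 0, 0]]}}

```text
t: 15.3
tool_pos: [0.527, -0.0625, 0.1461]
eef_rot: [-0.652, 3.071, -0.002]
wrist_force: [0.5, 0.5, 4.4]
opening: 0.128
grip_force: 28.9
```

>>> {"fn": "step_arm", "kwargs": {"series": [[0, -0.002, 0, 0], [0, -0.004, 0, 0], [0, -0.006, 0, 0], [0, -0.006, 0, 0]]}}

```text
t: 15.8
tool_pos: [0.527, -0.0627, 0.1461]
eef_rot: [0.649, -3.073, -0.013]
wrist_force: [-0.6, 13.3, 11.3]
opening: 0.131
grip_force: 29.6
```

```bash
python3 - <<'E'
from h import *
report()
E
```

```text
tcp in box mm [ 23.9  49.7 146.1] tooly-boxy deg -0.25 [-0.33  0.53  1.75  0.01  0.87 -2.33] [-0.6 13.3 11.3] 15.8
```

Bolt is at its home stop (30 mm travel, 13 N reaction). I'll relax, release and retreat.

>>> {"fn": "step_arm", "kwargs": {"series": [[0, 0.0055, 0, 0], [0, 0.0055, 0, 0], [0, 0.0055, 0, 0]]}}

```text
t: 16.18
tool_pos: [0.5269, -0.0622, 0.1461]
eef_rot: [-0.652, 3.071, -0.001]
wrist_force: [-0.7, 0.9, 6.4]
opening: 0.132
grip_force: 29.1
```

>>> {"fn": "step_arm", "kwargs": {"series": [[0, 0, 0, 0], [0, 0, 0, 0], [0, 0, 0, 0]], "claw": 0.4}}

```text
t: 16.55
tool_pos: [0.5258, -0.0621, 0.1449]
eef_rot: [0.652, -3.072, -0.001]
wrist_force: [0.2, 0.7, -0.1]
opening: 0.404
grip_force: 0.0
```

>>> {"fn": "step_arm", "kwargs": {"series": [[0, 0, -0.03, 0], [0, 0, -0.06, 0], [0.03, 0, -0.07, 0], [0.06, 0, -0.07, 0], [0.06, 0, -0.07, 0]]}}

```text
t: 17.18
tool_pos: [0.4694, -0.0864, 0.2152]
eef_rot: [0.649, -3.072, -0.002]
wrist_force: [-0.2, 0.3, 0.2]
opening: 0.397
grip_force: 0.0
```

```bash
python3 - <<'E'
from h import *
from cell import vision
report()
# tab position: dark blob on the box top, by wrist camera
c=vision.capture("wrist");g=cv2.cvtColor(c["image"],cv2.COLOR_BGR2GRAY);b=np.load("box.npy")
for y in(.038,.044,.050,.056,.062,.074,.080,.086):
    u=proj("",w(b,[[.021,y,.16]]),c)[0];print(y,u.round(),g[int(u[1])-2:int(u[1])+3,int(u[0])-1:int(u[0])+2].mean().round() if 2<u[1]<477 else None)
red("wrist",.059)
E
```

```text
tcp in box mm [-38.4  51.6 215.2] tooly-boxy deg -0.21 [-0.42  0.35  1.81 -0.    0.98 -2.4 ] [-0.2  0.3  0.2] 17.18
0.038 [303. 360.] 184.0
0.044 [313. 360.] 183.0
0.05 [323. 360.] 47.0
0.056 [333. 360.] 25.0
0.062 [343. 360.] 183.0
0.074 [363. 360.] 187.0
0.08 [373. 360.] 19.0
0.086 [382. 360.] 69.0
wrist [[7.0, 70.0], [8.0, -85.0], [14.0, -85.0], [13.0, 70.0]] area 962.0
wrist [[-113.0, -188.0], [-45.0, -207.0], [-40.0, -189.0], [-108.0, -170.0]] area 1592.0
```

```bash
python3 -c "
from cell import arm
print(arm.hand_in())"
```

```text
the job is handed in; nothing more can be done
None
```

The job is handed in at about 17 s: the pad is in the box, standing on edge just behind the front wall below the sill; the flap looks shut, the bolt is home against its stop, and the arm never touched the other things on the table.

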